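Pump up the ratchet cramp and wedge the panel tight

TASK

Clamp the dark three-board panel in the ratchet cramp: swing the sprung lever fully back to its stop and let it return, stroke after stroke, until the jaw will not take another notch towards the panel. Then drive the loose tapered wood wedge, thin end first and lying on the board with its sloping side to the jaw, from the open side into the gap left between jaw and panel until it is jammed tight, and leave it there. Move the jaw only by its lever, and leave everything else on the bench where it is.

Things in the scene. Friction and masses are not known exactly. Their poses are not given: they have to be found in the camera images.
- cramp: Bench cramp, fixed: plywood board 450 x 195 x 18 mm with a ratchet unit and lever at one end, a sliding jaw, a tail stop at the other end. Origin on the bench, z up; x = the way the jaw closes, y = towards the open side, from which the wedge is driven along -y. Board: x -275..175, y -85..110 mm; its top, the bed, is at z 18. A fence 24 mm high at y -82..-62, x 0..170 stops the panel sliding to -y.
- lever (a joint): Lever angle, rad: 0 = rest (leans 0.15 towards the panel), 0.64 = stop (leans 0.49 the other way); growing = its top moves along cramp -x, away from the panel. Sprung back: 3 N at the grip at rest, 10 N at the stop. Past about 0.58 the jaw keeps a new notch; a shorter stroke gains nothing. If the jaw meets the panel first, the lever goes hard early and the jaw drops back to the notch it had.
- lever_grip (a point): Centre of the lever's upright round black rubber grip, 24 mm in diameter, 75 mm long along the lever; it moves with the lever, 102.5 mm from lever_pivot, about 178 mm above the bench at rest. Nothing else stands within 60 mm of it at grip height.
- lever_pivot (a point): The lever's pivot, axis along cramp y, at cramp (-160, 0, 76) mm. The steel ratchet housing around it spans cramp x -215..-100, y -22..22, up to 87 mm above the bench.
- jaw (a joint): How far the jaw has come towards the panel, m: 0 at the start, one notch is 0.010. In a stroke it runs about 3 mm past the notch, then drops back on its pawl, against which a soft spring (5 N) keeps it. It takes another notch only while the mid-gap (panel_edge minus jaw_face along cramp x) is more than about 22 to 24 mm.
- jaw_face (a point): Mid-length of the face of the jaw's wooden cheek, at its top, 58 mm above the bench, at cramp y 0; moves with the jaw. The cheek is 100 mm long (cramp y -50..50), and its face is planed to the wedge's taper, 1 in 5: at cramp y it lies y / 5 further back (-x) than here, so the gap to the panel is 10 mm narrower at the far end and 10 mm wider at the open end.
- panel_edge (a point): Middle of the panel's edge that faces the jaw, at its top, 56 mm above the bench; the edge is straight, along cramp y, 120 mm long.
- panel: Loose dark panel of three edge-joined boards, 120 x 120 x 38 mm, 0.4 kg, lying on the bed with its far edge at the tail stop. Origin under its centre; axes as the cramp's.
- tail_stop: Steel angle with a black rubber facing, bolted to the bed, fixed; 110 mm long, 50 mm high. Origin on the bed in the middle of the facing, which looks along cramp -x to the panel. It is bolted at a different place along the cramp each time.
- tail_pad: The tail stop's rubber facing, 106 x 46 x 8 mm, against which the panel is pressed; it gives about 1 mm for 9 N. Origin as the tail stop's.
- wedge: Loose pale wood wedge, tapered in plan: 165 mm long, 44 high, 39 thick at the butt, 6 at the thin end, 0.1 kg. Origin under its middle; x points to the thin end (+82.5), z up. Straight side at y = 11 mm, sloping side at y = x / 5 - 11.5. It stands the right side up. In the gap its x lies along cramp -y, the straight side on the panel, the sloping side on the cheek.
- wedge_butt (a point): Centre of the wedge's thick end face, 22 mm above its underside. Pressed here level along its length, it stiffens over the last 10 mm or so (the tail pad gives); at some 20 N it is jammed and stays. Waxed, friction about 0.25. Pressing downward as well only rubs it on the bed and wastes the push.
- wedge_tip (a point): Centre of the wedge's thin end face, 22 mm above its underside. At a mid-gap g the wedge binds with this end at about cramp y = 5 x (6 mm - g): 5 mm of travel for each mm of gap.
- strip: Bystander: straight, untapered packing strip of the same pale wood, 165 x 24 x 44 mm, long side along its x. Wedge, strip and sanding block swap places.
- sanding_block: Bystander: cork sanding block 115 x 55 x 30 mm, long side along its x.
- mug: Bystander: white mug, 80 mm in diameter, 92 mm high, handle to its +y.
- try_square: Bystander: try square lying flat, wood stock 115 mm, steel blade 200 mm, 16 mm high.
- wax_tin: Bystander: closed bare metal tin, 84 mm in diameter, 70 mm high.
- mallet: Bystander: wooden mallet lying on its side, 300 mm long, 75 mm high.
- screwdriver: Bystander: screwdriver, 210 mm long, lying flat.
Not all that is in view belongs to the job. There is more than one size of the panel; the job needs the largest.

How it is judged:
By the outcome, as a careful person would: the job done as asked, in the order asked, and still so for the second after the job is handed in, with the robot touching nothing.
It also fails if it takes over 72 s, if anything falls off the work surface, if the arm or the gripper's body presses on something with over 40 N, if the wrist force passes 120 N, or if a joint passes its speed limit or range.

ROBOT

A 6-joint arm with a two-finger parallel gripper is mounted at the origin on the work surface. World frame = base frame: x ahead of the robot, y to its left, z up, the work surface at z = 0. Lengths are in m, angles in degrees, forces in N, time in s.
With the tool pointing down it reaches from about 0.375 to 0.9 m from the base axis. Payload 3.1 kg.
Tool frame: the origin (TCP) lies on the centre line of the jaws, within the pads' length; the fingertips stand 22 mm ahead of it and the grasp point (between the pads) lies 3 mm ahead of it; y points along the fingers, z is the direction in which the jaws open and shut, and the axes are right-handed (so a half turn about y gives the same grasp; the last joint's range is limited). The gripper opens to 87 mm and grips with 3 to 60 N. Pads are 19 mm wide; open, the fingers measure 117 mm over their backs; the gripper's body (75 mm by 190 mm) begins 51 mm behind the grasp point.
Start: joints at [53.256, 30.224, 82.088, -0, 67.689, -10.227], TCP at [0.279, 0.559, 0.245] pointing down, gripper open.
Joint ranges: [-176.69, 176.69], [-43.24, 126.21], [12.49, 139.97], [-82, 262], [0, 151.66], [-163.58, 163.58]. Speed limits (degrees/s): [159.86, 159.86, 180, 180, 180, 180].

INTERFACE

Orientations are given as a 3x3 rotation matrix whose columns are the frame's x, y, z axes.
In Python, from rig import bot gives the robot as it stands.
- The arm moves only by the tool jog_arm, never from a script. Its argument "motion" is one flat list of numbers, 6 for each row, row after row: the shift along the tool's x, y, z in mm, then the turn, a rotation vector about the tool's x, y, z in degrees. A call has 1 to 20 rows; each row is the pose to reach, as a shift and turn from the pose commanded when the call began, along the tool's axes at that moment; what a row does not reach only later rows make up. A row lasts 1/8 s, in which the tool goes at most 62.5 mm and 10.7 degrees, less where a joint would pass 70% of its speed; a pose out of reach is approached as far as the arm can. A call with a gripper value outside its range is refused whole. "gripper" is the opening, from 0 (shut) to 1 (fully open), set as the call begins (left out, the last holds). The fingers move at their own pace and stop on an object; the grip force is fixed at half the most. Time passes only in rows, so rows that repeat a pose let the fingers close. It gives the time, the measured TCP pose, the force and the opening at its end, in the units of the state.
- bot.read_state(): the state, without advancing time (a new reading comes with each control period).
- bot.capture(name): name is "scene" or "top" or "wrist"; returns (picture, depth): 384x512x3 uint8, red, green, blue; 384x512 float32, m along the optical axis (not along the pixel's ray), 0 where there is no reading.
- bot.get_calibration(name): a dict with "mtx" (3x3 intrinsics, pixels), "pose" (4x4, takes a point from camera to world coordinates); the wrist camera has in their place "hand_eye" (4x4, takes a point from camera to tool coordinates, whose origin is the TCP and whose axes are the tool frame's). Camera axes: x right, y up, looking along -z (the intrinsics and any distortion apply to the point x, -y, -z); pixel columns grow to the right and rows downward; lengths in m; the calibration is good to about 2 mm. A picture is of the moment at which its call begins: read the wrist's pose just before it. get_calibration takes no time and is no camera call.
- bot.hand_in(): hands the job in, once; it reports no verdict.
The state is a dict: "time_s": time; "joint_positions": joint angles; "qvel": joint speeds; "tau": joint torques, N m; "position": TCP position; "tcp_rot": TCP orientation; "force": force on the tool from outside, world axes, zero at the start; "moment": the same for the moment, N m; "opening": opening from 0.0 (shut) to 1.0 (fully open).
Only numpy, scipy, OpenCV 4.12 (cv2) and the standard library are available. Lean on these libraries where they do the work, as an engineer would, in place of code of your own. Each camera call takes 0.05 s, during which the arm holds its last target.

## Working session

There is one attempt and no reset: what is moved stays moved. The work goes in short steps, Python scripts to look and compute and a tool call to move; the robot and the scene stay as the last step left them, time stands still between calls to the robot, and variables do not carry over. Pictures are saved under pics/ and viewed, and the job is handed in when it is done.

Besides the shell and the picture viewer there is one more tool, called after "Call:" by a JSON object that holds its "op" and its "data", one argument or row to a line. jog_arm: Moves the arm, as the interface text tells. Its arguments: {"type":"object","properties":{"motion":{"type":"array","items":{"type":"number"}},"gripper":{"type":"number"}},"required":["motion"]}

```bash
mkdir -p pics; ls; python3 - <<'E'
from rig import bot
import cv2, numpy as np
s=bot.read_state(); print(s)
for n in ("scene","top"):
    p,d=bot.capture(n); c=bot.get_calibration(n)
    print(n,{k:np.round(v,4).tolist() if not isinstance(v,str) else v for k,v in c.items()})
    np.savez(f"{n}0.npz",p=p,d=d,**{k:np.array(v) for k,v in c.items()})
    cv2.imwrite(f"pics/{n}0.png",cv2.resize(p[:,:,::-1],(800,600),interpolation=cv2.INTER_CUBIC))
E
```

```text
pics
{'time_s': 0.0, 'joint_positions': array([ 5.32562544e+01,  3.02778486e+01,  8.21550727e+01,  4.01594040e-04,
        6.76894889e+01, -1.02259914e+01]), 'qvel': array([ 0.02544267, -0.03221399, -0.02114363,  0.10125153, -0.04761394,
       -0.01592319]), 'tau': array([ 6.09532599e-04, -4.40040600e+01, -1.76594442e+01,  6.33005239e-02,
        5.83419052e-02, -1.68574493e-04]), 'position': array([0.27859611, 0.55871863, 0.24359086]), 'tcp_rot': array([[ 8.94794617e-01, -1.28330485e-03,  4.46476143e-01],
       [-4.46477820e-01, -1.70810575e-03,  8.94793070e-01],
       [-3.85663825e-04, -9.99997718e-01, -2.10137098e-03]]), 'force': array([ 0.15846697, -0.11224963, -0.23157631]), 'moment': array([-0.04981057,  0.00608682,  0.00868424]), 'opening': 0.9992584182423341}
scene {'mtx': [[448.8989, 0.0, 243.6429], [0.0, 448.8989, 183.832], [0.0, 0.0, 1.0]], 'pose': [[-0.401, -0.6281, 0.6669, 1.467], [0.916, -0.2662, 0.3, 0.4431], [-0.0109, 0.7312, 0.6821, 1.1326], [0.0, 0.0, 0.0, 1.0]]}
top {'mtx': [[430.919, 0.0, 248.2359], [0.0, 430.919, 196.0575], [0.0, 0.0, 1.0]], 'pose': [[0.029, 0.9812, -0.1909, 0.229], [-0.9995, 0.0309, 0.0071, -0.0174], [0.0128, 0.1906, 0.9816, 1.3171], [0.0, 0.0, 0.0, 1.0]]}
```

View pics/scene0.png

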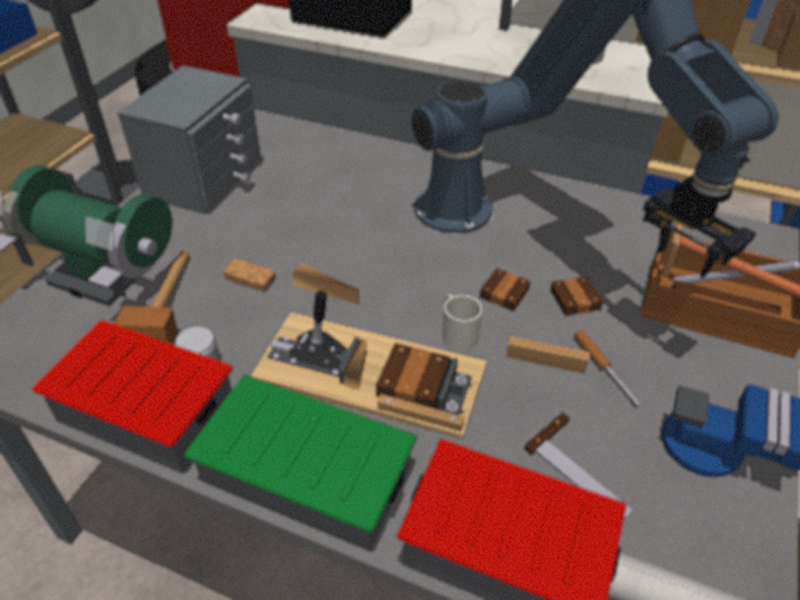

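View pics/top0.png

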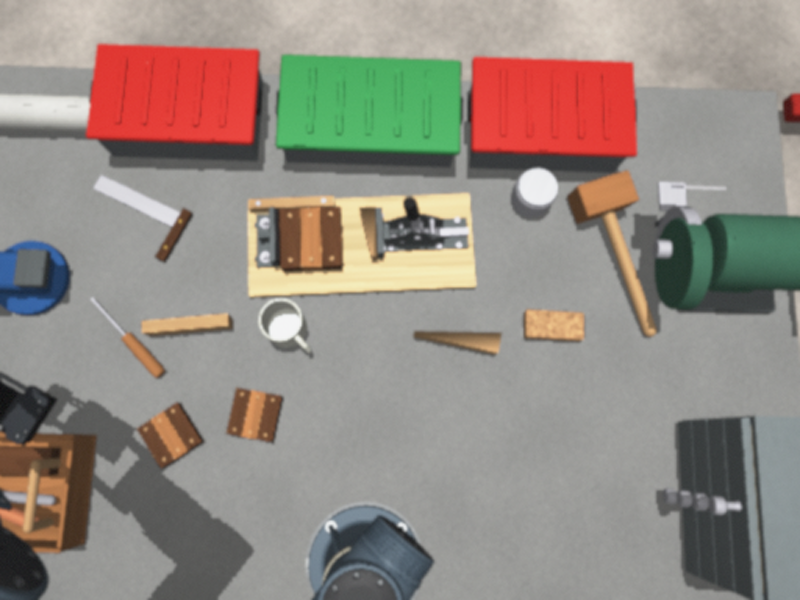

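The wedge candidates, in top-view pixels at 800x600, are:
- the tapered piece at (458,341), butt to the right at about (498,343) and tip at about (416,336)
- the straight strip at (187,323)
- the cork block at (554,325)

I choose the tapered piece. For the panel, the largest is the one in the cramp at (310,238); smaller ones lie at (255,414) and (170,434). The lever grip is at (411,208). Next I'll check these in close crops.

```bash
cat > h.py <<'E'
import numpy as np,cv2
def load(n): return np.load(n)
def ray(z,u,v):
    K=z['mtx'];P=z['pose']
    d=np.array([(u-K[0,2])/K[0,0],-(v-K[1,2])/K[1,1],-1.]);return P[:3,3],P[:3,:3]@d
def onz(z,u,v,h):
    o,d=ray(z,u,v);t=(h-o[2])/d[2];return o+t*d
def cloud(z):
    K=z['mtx'];P=z['pose'];d=z['d'];v,u=np.mgrid[:d.shape[0],:d.shape[1]]
    c=np.stack([(u-K[0,2])/K[0,0]*d,-(v-K[1,2])/K[1,1]*d,-d],-1)
    return c@P[:3,:3].T+P[:3,3]
def crop(p,u0,u1,v0,v1,s,f):
    cv2.imwrite(f,cv2.resize(p[v0:v1,u0:u1,::-1],None,fx=s,fy=s,interpolation=cv2.INTER_CUBIC))
E
python3 - <<'E'
from h import *
z=load('top0.npz');crop(z['p'],150,330,110,235,4,'pics/topc.png')
z=load('scene0.npz');crop(z['p'],160,320,160,280,5,'pics/scc.png')
E
```

```text
(no output)
```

View pics/topc.png

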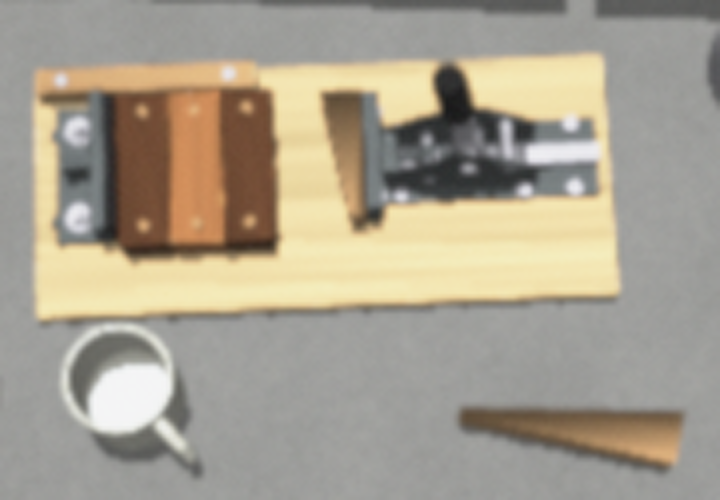

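View pics/scc.png

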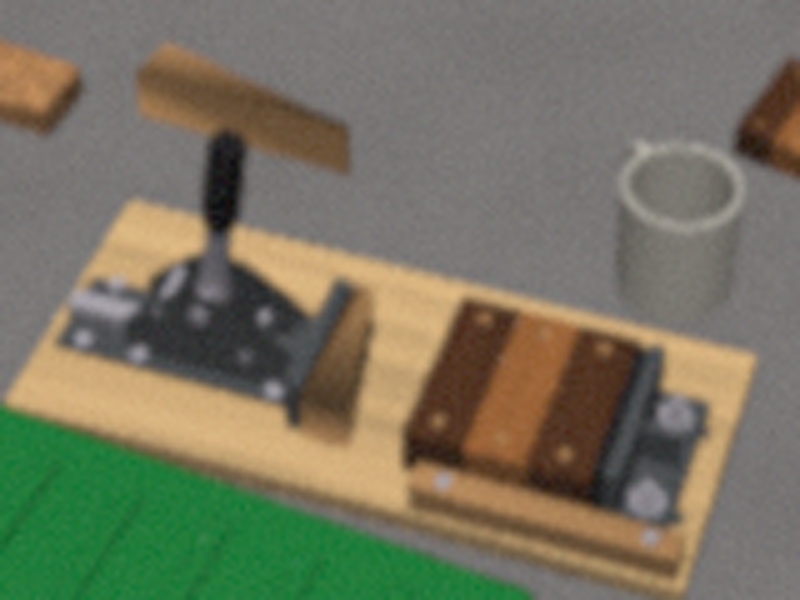

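```bash
cat >> h.py <<'E'
def fit2(A,B): # B = R A + t in plane
    A=np.array(A,float);B=np.array(B,float);a=A-A.mean(0);b=B-B.mean(0)
    th=np.arctan2((a[:,0]*b[:,1]-a[:,1]*b[:,0]).sum(),(a*b).sum());c,s=np.cos(th),np.sin(th)
    R=np.array([[c,-s],[s,c]]);t=B.mean(0)-R@A.mean(0);return th,R,t,(A@R.T+t-B)
E
python3 - <<'E'
from h import *
z=load('top0.npz')
q=lambda u,v,h: onz(z,(u+.5)/4+150-.5,(v+.5)/4+110-.5,h)[:2]
C=[q(*p,.018) for p in [(36,72),(604,55),(619,296),(38,318)]]
A=[(.175,-.085),(-.275,-.085),(-.275,.110),(.175,.110)]
th,R,t,e=fit2(A,C);print('cramp yaw',np.degrees(th),t,'resid mm',np.round(e*1e3,1).tolist())
inv=lambda p:(p-t)@R
for n,p in dict(p_edge_top=(273,90,.056),p_edge_bot=(275,240,.056),cheek_far=(322,92,.058),cheek_near=(357,222,.058),gripTop=(448,75,.214),mug=(116,380,.092)).items():
    w=q(*p);print(n,np.round(w,4),'cramp',np.round(inv(w)*1e3,1))
W=[q(*p,.044) for p in [(461,408),(461,425),(672,467),(684,413)]]
a=[(.0825,.005),(.0825,.011),(-.0825,.011),(-.0825,-.028)]
tw,Rw,t2,e=fit2(a,W);print('wedge',np.degrees(tw),t2,np.round(e*1e3,1).tolist())
P=cloud(z)
import sys
for n,(u,v) in dict(bench=(400//4+150,470//4+110),board=(300//4+150,270//4+110),panel=(195//4+150,170//4+110),wedge=(640//4+150,435//4+110)).items(): print(n,np.round(P[v,u],4))
# scene check
s=load('scene0.npz'); qs=lambda u,v,h: onz(s,(u+.5)/5+160-.5,(v+.5)/5+160-.5,h)[:2]
print('scene: grip top',inv(qs(228,135,.214))*1e3,'corners',[np.round(inv(qs(*p,.018))*1e3,1).tolist() for p in [(137,200),(755,352)]])
E
```

```text
cramp yaw 93.9165173665259 [0.61816311 0.08187022] resid mm [[-2.0, -0.4], [-0.6, -0.2], [0.9, -0.8], [1.7, 1.4]]
p_edge_top [0.671  0.0724] cramp [-13.1 -52.1]
p_edge_bot [0.5526 0.0658] cramp [-11.5  66.5]
cheek_far [0.67   0.0347] cramp [-50.6 -48.5]
cheek_near [0.5681 0.0045] cramp [-73.7  55.2]
gripTop [ 0.6302 -0.056 ] cramp [-138.4   -2.6]
mug [0.4359 0.1734] cramp [103.7 175.6]
wedge 79.78346837453509 [ 0.41783453 -0.1589417 ] [[-3.3, 0.8], [3.7, 2.2], [1.1, -2.6], [-1.5, -0.4]]
bench [ 0.389  -0.0352 -0.0033]
board [0.5395 0.0469 0.018 ]
panel [0.6052 0.1298 0.0577]
wedge [ 0.4158 -0.2129  0.0436]
scene: grip top [-143.78089359    3.18677488] corners [[-273.1, 107.6], [169.5, 112.2]]
```

```bash
cat >> h.py <<'E'
from scipy.spatial.transform import Rotation as Ro
def down(yaw): # tool y down, tool z at world yaw (deg)
    a=np.radians(yaw);zz=np.array([np.cos(a),np.sin(a),0]);yy=np.array([0,0,-1.]);return np.stack([np.cross(yy,zz),yy,zz],1)
def go(s,p,R):
    Rt=s['tcp_rot'];return np.round(np.r_[Rt.T@(np.array(p)-s['position'])*1e3,Ro.from_matrix(Rt.T@R).as_rotvec(degrees=True)],1)
E
python3 - <<'E'
from h import *
from rig import bot
s=bot.read_state();c=bot.get_calibration('wrist');print(np.round(c['mtx'],1).tolist(),np.round(c['hand_eye'],4).tolist())
print(go(s,[.56,.02,.40],down(93.9)))
E
```

```text
[[328.8, 0.0, 252.3], [0.0, 328.8, 187.4], [0.0, 0.0, 1.0]] [[-0.0003, -0.9568, -0.2907, -0.0795], [-0.0005, 0.2907, -0.9568, -0.1394], [1.0, -0.0001, -0.0005, 0.0012], [0.0, 0.0, 0.0, 1.0]]
[ 4.922e+02 -1.558e+02 -3.568e+02  1.000e-01 -3.040e+01 -0.000e+00]
```

Call:
{"op": "jog_arm", "data": {
  "motion": [41, -60, -30, 0, -2.5, 0, 82, -100, -59, 0, -5, 0, 123, -140, -89, 0, -7.6, 0, 164, -156, -119, 0, -10, 0, 205, -156, -149, 0, -12.7, 0, 246, -156, -178, 0, -15.2, 0, 287, -156, -208, 0, -17.7, 0, 328, -156, -238, 0, -20.3, 0, 369, -156, -268, 0, -22.8, 0, 410, -156, -297, 0, -25.3, 0, 451, -156, -327, 0, -28, 0, 492, -156, -357, 0, -30.4, 0, 492, -156, -357, 0, -30.4, 0, 492, -156, -357, 0, -30.4, 0]
}}

```text
time_s: 1.85
position: [0.5593, 0.0204, 0.3999]
tcp_rot: [[0.998, -0.002, -0.067], [0.067, 0.001, 0.998], [-0.002, -1.0, 0.001]]
force: [0.1, 0.2, -0.5]
opening: 1.005
```

```bash
cat >> h.py <<'E'
def wrist(name):
    from rig import bot
    s=bot.read_state();p,d=bot.capture('wrist');c=bot.get_calibration('wrist')
    T=np.eye(4);T[:3,:3]=s['tcp_rot'];T[:3,3]=s['position']
    np.savez(name+'.npz',p=p,d=d,mtx=c['mtx'],pose=T@c['hand_eye']);cv2.imwrite(f'pics/{name}.png',cv2.resize(p[:,:,::-1],(800,600),interpolation=cv2.INTER_CUBIC))
    return s
E
python3 -c "
from h import *
s=wrist('w1');print(s['time_s'],s['position'],s['tcp_rot'].round(3).tolist(),s['force'])"
```

```text
1.85 [0.55931175 0.02037013 0.39993004] [[0.998, -0.002, -0.067], [0.067, 0.001, 0.998], [-0.002, -1.0, 0.001]] [ 0.14992288  0.15989676 -0.54446199]
```

View pics/w1.png

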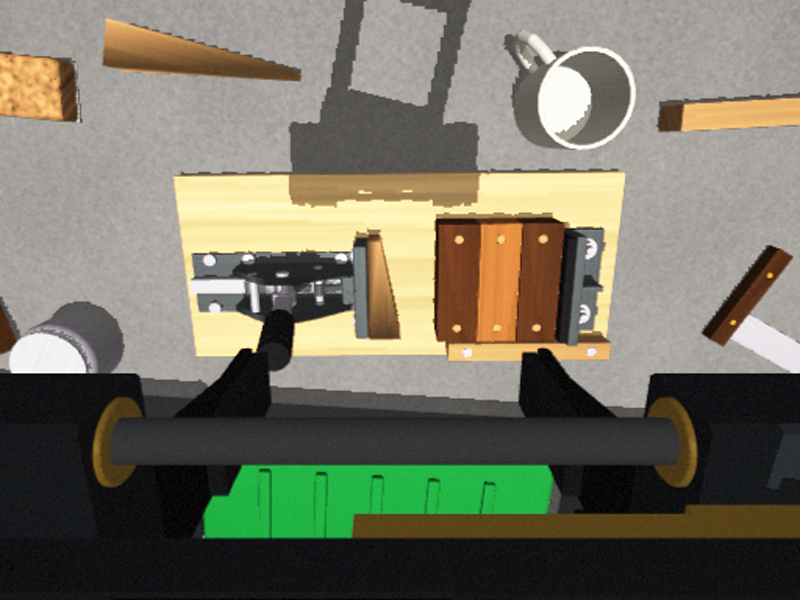

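```bash
python3 - <<'E'
from h import *
z=load('w1.npz');crop(z['p'],105,265,105,245,5,'pics/w1a.png');crop(z['p'],255,415,105,245,5,'pics/w1b.png')
crop(z['p'],55,205,0,60,5,'pics/w1c.png')
E
```

```text
(no output)
```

View pics/w1a.png

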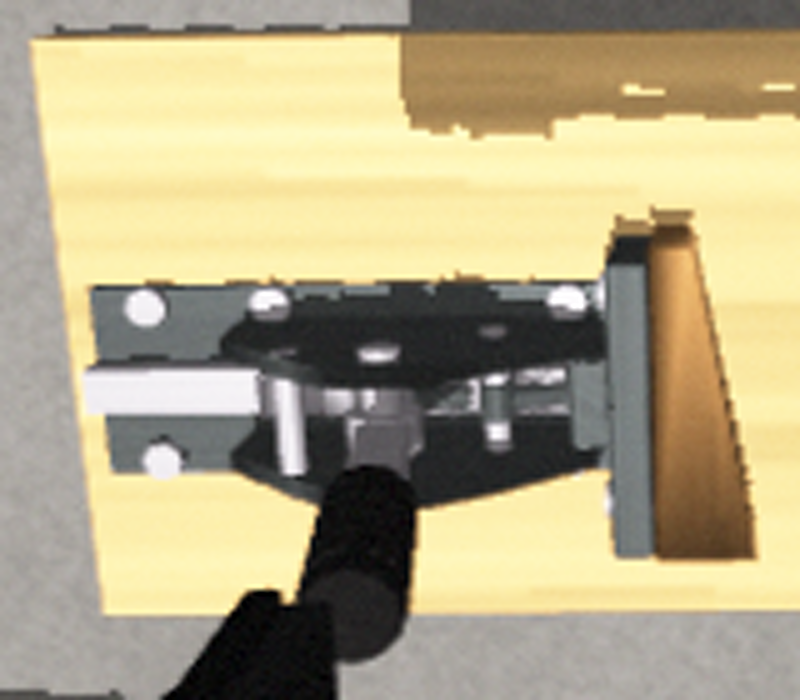

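View pics/w1b.png

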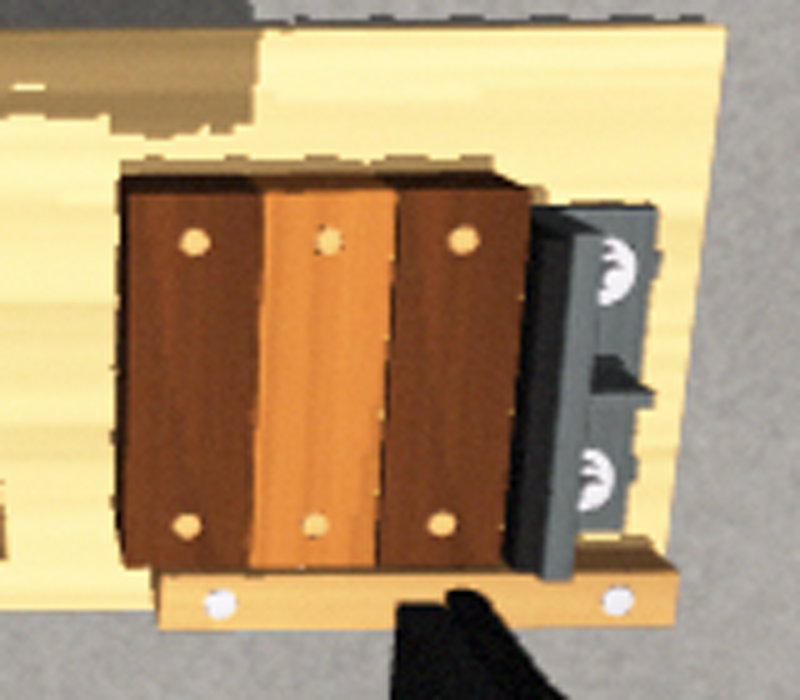

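View pics/w1c.png

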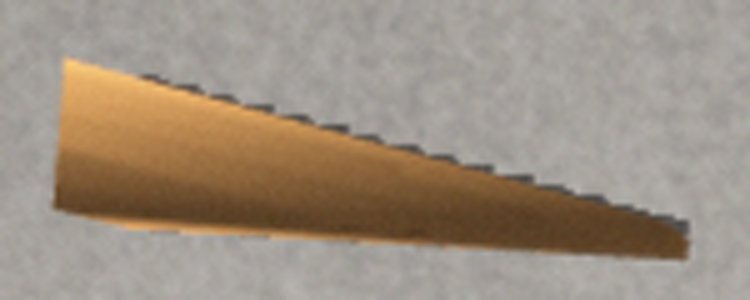

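```bash
python3 - <<'E'
from h import *
z=load('w1.npz')
def Q(u0,v0): return lambda u,v,h: onz(z,(u+.5)/5+u0-.5,(v+.5)/5+v0-.5,h)[:2]
a=Q(105,105);b=Q(255,105);c=Q(55,0)
C=[a(31,40,.018),a(105,613,.018),b(725,27,.018),b(155,609,.018)]
A=[(-.275,.110),(-.275,-.085),(.175,.110)]
th,R,t,e=fit2(A,C[:3]);print('cramp yaw',np.degrees(th),t,'resid mm',np.round(e*1e3,1).tolist())
inv=lambda p:np.round((p-t)@R*1e3,1)
print('far edge pt',inv(C[3]))
for n,f,p in [('panel near-jaw open',b,(126,192,.056)),('panel jaw far',b,(126,567,.056)),('panel tail far',b,(503,568,.056)),('panel tail open',b,(530,190,.056)),
 ('cheek open',a,(692,232,.058)),('cheek far',a,(756,558,.058)),('cheek back far',a,(655,556,.058)),('fence L',b,(160,572,.042)),('fence R',b,(677,570,.042)),('gripTopc',a,(355,615,.214))]:
    print(n,inv(f(*p)))
W=[c(690,257,.044),c(688,222,.044),c(65,58,.044),c(55,208,.044)]
al=[(.0825,.005),(.0825,.011),(-.0825,.011),(-.0825,-.028)]
tw,Rw,t2,e=fit2(al,W);print('wedge',np.degrees(tw),t2,np.round(e*1e3,1).tolist())
np.savez('cramp.npz',th=th,R=R,t=t)
P=cloud(z);print(P[130,290],P[150,300],P[200,175])
E
```

```text
cramp yaw 94.28354301863239 [0.62001961 0.08150443] resid mm [[-0.9, -1.0], [1.5, -0.9], [-0.6, 1.8]]
far edge pt [  1.  -84.2]
panel near-jaw open [-14.6  65.8]
panel jaw far [-12.6 -53.1]
panel tail far [106.7 -54.4]
panel tail open [104.7  65.5]
cheek open [-69.   54.7]
cheek far [-50.5 -49. ]
cheek back far [-82.2 -48.1]
fence L [ -0.2 -60.7]
fence R [168.  -61.3]
gripTopc [-138.1    1. ]
wedge 79.28880437406832 [ 0.42447215 -0.15681965] [[-1.9, -4.5], [1.2, -2.7], [0.2, 4.1], [0.6, 3.2]]
[0.53977994 0.07983121 0.01799625] [0.56383922 0.09296577 0.05592008] [ 0.61944462 -0.07022185  0.15451403]
```

```bash
python3 - <<'E'
from h import *
from rig import bot
s=bot.read_state();c=np.load('cramp.npz')
w=lambda x,y:c['R']@[x/1e3,y/1e3]+c['t']
for p in [(-145,1),(-138,1)]: print(w(*p))
print(go(s,[*w(-145,1),.187],down(94.1)))
E
```

```text
[ 0.62985279 -0.06316522]
[ 0.62932994 -0.05618478]
[ 6.51e+01  2.13e+02 -8.89e+01 -0.00e+00 -2.00e-01 -1.00e-01]
```

Call:
{"op": "jog_arm", "data": {
  "motion": [33, 20, -45, 0, 0, 0, 65, 50, -89, 0, -0.2, 0, 65, 100, -89, 0, -0.2, 0, 65, 150, -89, 0, -0.2, 0, 65, 190, -89, 0, -0.2, 0, 65, 213, -89, 0, -0.2, 0, 65, 213, -89, 0, -0.2, 0],
  "gripper": 0.8
}}

```text
time_s: 2.78
position: [0.629, -0.0622, 0.1857]
tcp_rot: [[0.997, -0.005, -0.073], [0.073, 0.002, 0.997], [-0.005, -1.0, 0.002]]
force: [-0.1, 0.1, 0.2]
opening: 0.799
```

```bash
python3 -c "
from h import *
s=wrist('w2');print(s['time_s'],s['position'],s['force'],s['opening'])"
```

```text
2.775 [ 0.62900768 -0.06220521  0.18566506] [-0.13716851  0.11149164  0.20491344] 0.798688717189003
```

View pics/w2.png

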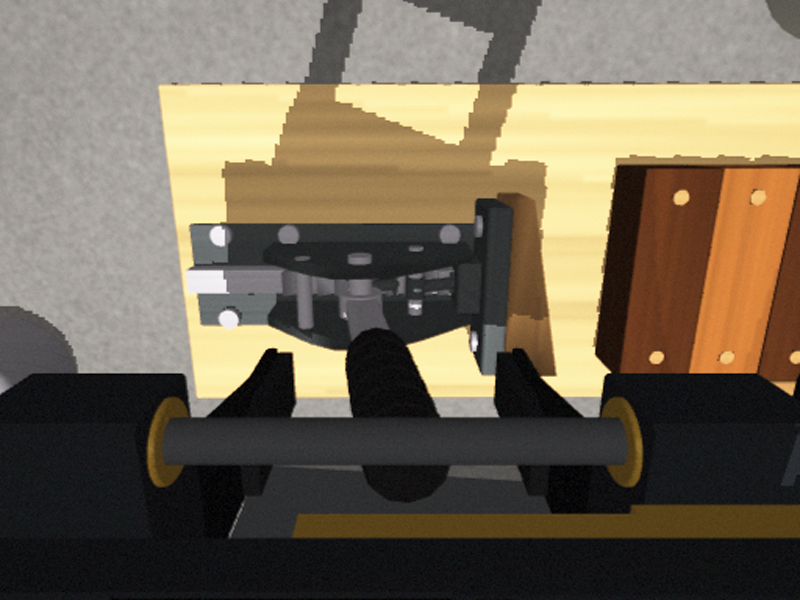

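The lever grip at (395,410) stands between the open fingers. First I'll push most of a stroke and read the force.

Call:
{"op": "jog_arm", "data": {
  "motion": [0, 0, -10, 0, 0, 0, 0, 0, -20, 0, 0, 0, 0, 0, -30, 0, 0, 0, 0, 0, -40, 0, 0, 0, 0, 0, -50, 0, 0, 0, 0, 0, -60, 0, 0, 0, 0, 0, -68, 0, 0, 0, 0, 0, -72, 0, 0, 0]
}}

```text
time_s: 3.82
position: [0.6359, -0.1339, 0.1873]
tcp_rot: [[0.998, 0.0, -0.069], [0.069, 0.006, 0.998], [0.001, -1.0, 0.006]]
force: [1.0, 9.6, -0.3]
opening: 0.797
```

```bash
python3 -c "
from h import *
s=wrist('w3');print(s['time_s'],s['position'],s['force'],s['opening'])"
```

```text
3.825 [ 0.63593478 -0.13388383  0.18731386] [ 1.04563648  9.62936798 -0.34526283] 0.7970193713776802
```

View pics/w3.png

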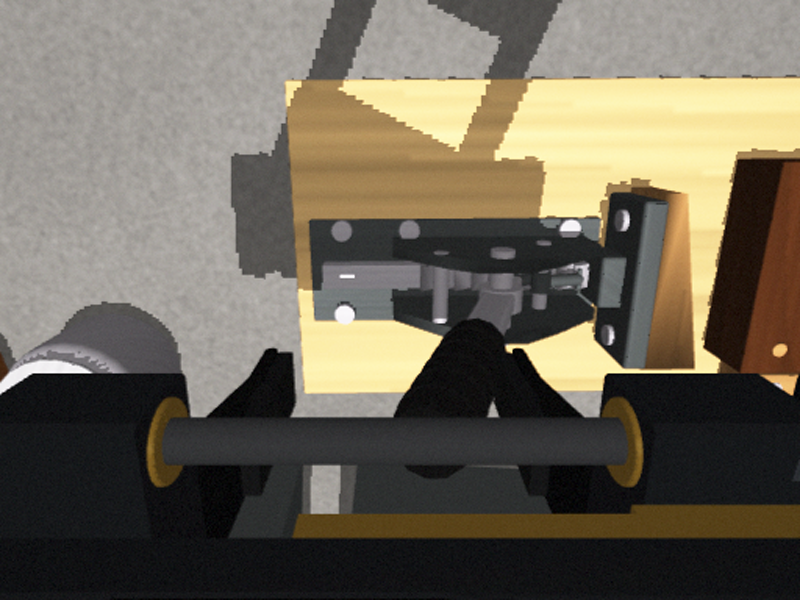

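Call:
{"op": "jog_arm", "data": {
  "motion": [0, 0, -4, 0, 0, 0, 0, 0, -8, 0, 0, 0, 0, 0, -10, 0, 0, 0]
}}

```text
time_s: 4.25
position: [0.6359, -0.1431, 0.1862]
tcp_rot: [[0.998, -0.002, -0.07], [0.07, 0.007, 0.998], [-0.002, -1.0, 0.007]]
force: [1.5, 9.2, -1.7]
opening: 0.799
```

Call:
{"op": "jog_arm", "data": {
  "motion": [0, 0, -2, 0, 0, 0, 0, 0, -4, 0, 0, 0]
}}

```text
time_s: 4.5
position: [0.6358, -0.1465, 0.186]
tcp_rot: [[0.998, -0.003, -0.07], [0.07, 0.008, 0.998], [-0.003, -1.0, 0.008]]
force: [-0.0, 9.9, -2.1]
opening: 0.801
```

Call:
{"op": "jog_arm", "data": {
  "motion": [0, 0, -2, 0, 0, 0, 0, 0, -3, 0, 0, 0]
}}

```text
time_s: 4.75
position: [0.6357, -0.149, 0.1859]
tcp_rot: [[0.998, -0.004, -0.07], [0.07, 0.009, 0.998], [-0.003, -1.0, 0.01]]
force: [1.3, 12.4, -2.1]
opening: 0.802
```

Call:
{"op": "jog_arm", "data": {
  "motion": [0, 0, -2, 0, 0, 0, 0, 0, -3, 0, 0, 0]
}}

```text
time_s: 5.0
position: [0.6357, -0.1494, 0.1856]
tcp_rot: [[0.998, -0.005, -0.069], [0.069, 0.014, 0.997], [-0.004, -1.0, 0.015]]
force: [1.5, 17.2, -0.7]
opening: 0.801
```

At the stop: 3 mm commanded gave only 0.4 mm of travel, and the force rose to 17 N. Now I'll return and look.

Call:
{"op": "jog_arm", "data": {
  "motion": [0, 0, 10, 0, 0, 0, 0, 0, 22, 0, 0, 0, 0, 0, 34, 0, 0, 0, 0, 0, 46, 0, 0, 0, 0, 0, 58, 0, 0, 0, 0, 0, 70, 0, 0, 0, 0, 0, 82, 0, 0, 0, 0, 0, 92, 0, 0, 0, 0, 0, 92, 0, 0, 0]
}}

```text
time_s: 6.12
position: [0.6308, -0.0637, 0.1876]
tcp_rot: [[0.997, 0.0, -0.072], [0.072, -0.001, 0.997], [0.0, -1.0, -0.001]]
force: [0.0, -0.4, -1.0]
opening: 0.802
```

```bash
python3 -c "
from h import *
s=wrist('w4');print(s['time_s'],s['position'],s['force'],s['opening'])"
```

```text
6.125 [ 0.63079173 -0.06371143  0.18764999] [ 0.00652222 -0.41170311 -0.97950761] 0.8018246668145587
```

View pics/w4.png

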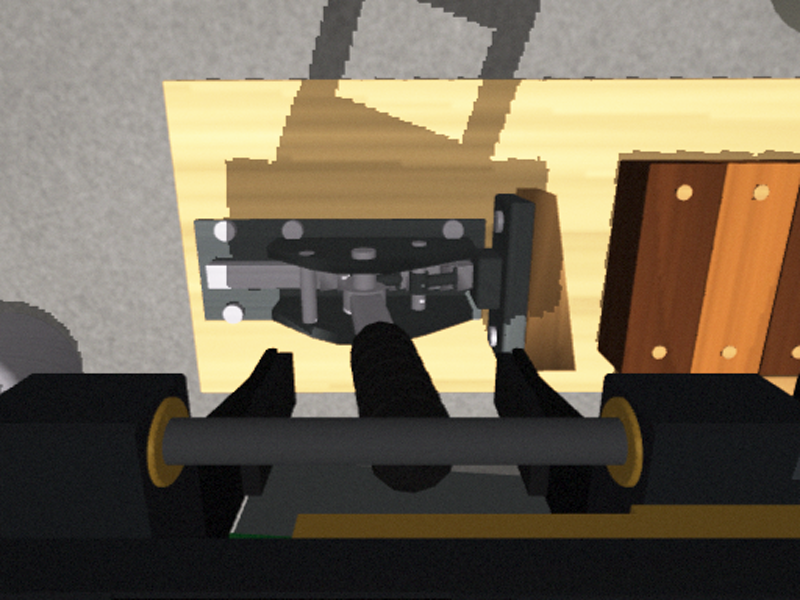

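The jaw has advanced one notch (cheek edge from about 555 to 575 px against the panel), and the lever is back at rest. Stroke 2.

Call:
{"op": "jog_arm", "data": {
  "motion": [0, 0, -12, 0, 0, 0, 0, 0, -24, 0, 0, 0, 0, 0, -36, 0, 0, 0, 0, 0, -48, 0, 0, 0, 0, 0, -60, 0, 0, 0, 0, 0, -70, 0, 0, 0, 0, 0, -78, 0, 0, 0, 0, 0, -84, 0, 0, 0, 0, 0, -88, 0, 0, 0, 0, 0, -91, 0, 0, 0, 0, 0, -91, 0, 0, 0]
}}

```text
time_s: 7.55
position: [0.6357, -0.1493, 0.1857]
tcp_rot: [[0.998, -0.004, -0.069], [0.069, 0.013, 0.998], [-0.003, -1.0, 0.014]]
force: [1.2, 15.8, -0.5]
opening: 0.804
```

Call:
{"op": "jog_arm", "data": {
  "motion": [0, 0, 10, 0, 0, 0, 0, 0, 22, 0, 0, 0, 0, 0, 34, 0, 0, 0, 0, 0, 46, 0, 0, 0, 0, 0, 58, 0, 0, 0, 0, 0, 70, 0, 0, 0, 0, 0, 82, 0, 0, 0, 0, 0, 91, 0, 0, 0, 0, 0, 91, 0, 0, 0]
}}

```text
time_s: 8.68
position: [0.6308, -0.0638, 0.1877]
tcp_rot: [[0.997, 0.0, -0.072], [0.072, -0.001, 0.997], [0.0, -1.0, -0.001]]
force: [0.0, -0.7, -0.5]
opening: 0.799
```

```bash
python3 -c "
from h import *
s=wrist('w5');print(s['time_s'],s['position'],s['force'],s['opening'])"
```

```text
8.675 [ 0.63080286 -0.06378204  0.18766455] [ 0.04257302 -0.68718773 -0.49325362] 0.7989828657147073
```

View pics/w5.png

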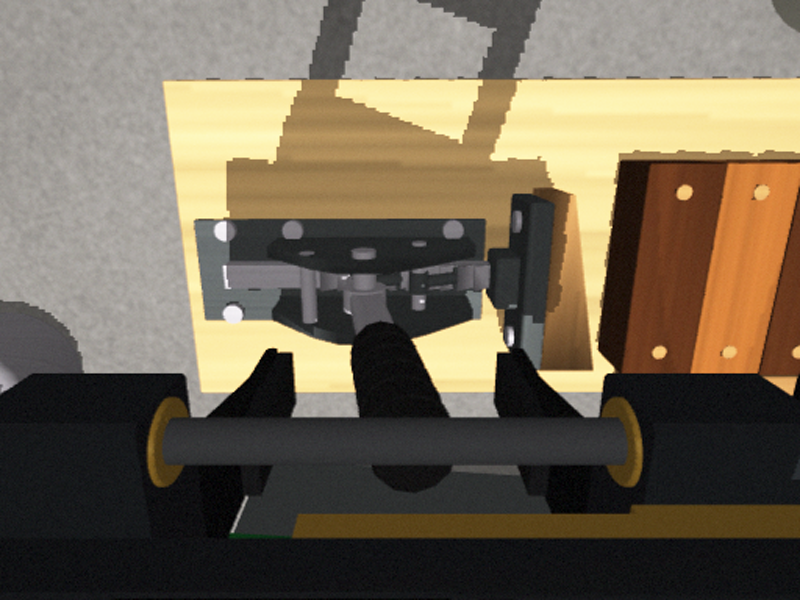

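Second notch taken. For stroke 3 I'll stop short of the end to watch for the lever going hard early.

Call:
{"op": "jog_arm", "data": {
  "motion": [0, 0, -12, 0, 0, 0, 0, 0, -24, 0, 0, 0, 0, 0, -36, 0, 0, 0, 0, 0, -48, 0, 0, 0, 0, 0, -60, 0, 0, 0, 0, 0, -68, 0, 0, 0, 0, 0, -75, 0, 0, 0, 0, 0, -80, 0, 0, 0]
}}

```text
time_s: 9.72
position: [0.6358, -0.1412, 0.1862]
tcp_rot: [[0.998, -0.002, -0.069], [0.069, 0.008, 0.998], [-0.001, -1.0, 0.008]]
force: [1.8, 11.0, -2.6]
opening: 0.804
```

Call:
{"op": "jog_arm", "data": {
  "motion": [0, 0, -4, 0, 0, 0, 0, 0, -8, 0, 0, 0, 0, 0, -11, 0, 0, 0, 0, 0, -11, 0, 0, 0]
}}

```text
time_s: 10.22
position: [0.6357, -0.1493, 0.1857]
tcp_rot: [[0.998, -0.004, -0.069], [0.069, 0.013, 0.998], [-0.003, -1.0, 0.014]]
force: [0.5, 14.9, -0.6]
opening: 0.797
```

Call:
{"op": "jog_arm", "data": {
  "motion": [0, 0, 10, 0, 0, 0, 0, 0, 22, 0, 0, 0, 0, 0, 34, 0, 0, 0, 0, 0, 46, 0, 0, 0, 0, 0, 58, 0, 0, 0, 0, 0, 70, 0, 0, 0, 0, 0, 82, 0, 0, 0, 0, 0, 91, 0, 0, 0, 0, 0, 91, 0, 0, 0]
}}

```text
time_s: 11.35
position: [0.6308, -0.0638, 0.1877]
tcp_rot: [[0.997, 0.0, -0.072], [0.072, -0.001, 0.997], [0.0, -1.0, -0.001]]
force: [-0.4, -0.2, 1.3]
opening: 0.802
```

```bash
python3 -c "
from h import *
s=wrist('w6');print(s['time_s'],s['position'],s['force'],s['opening'])"
```

```text
11.35 [ 0.63078878 -0.06378846  0.18765056] [-0.39692355 -0.18487281  1.26168615] 0.8016322573076473
```

View pics/w6.png

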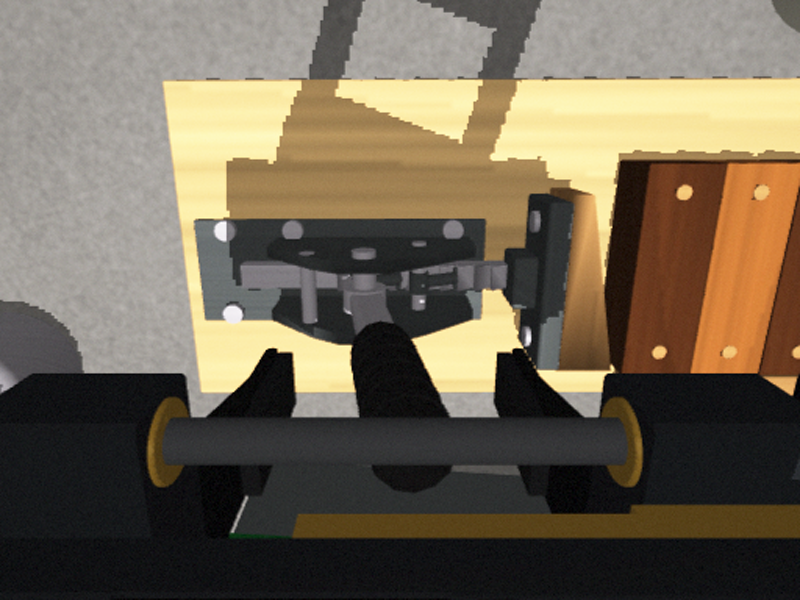

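```bash
python3 - <<'E'
from h import *
z=load('w6.npz');crop(z['p'],320,440,90,250,5,'pics/w6a.png')
E
```

```text
(no output)
```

View pics/w6a.png

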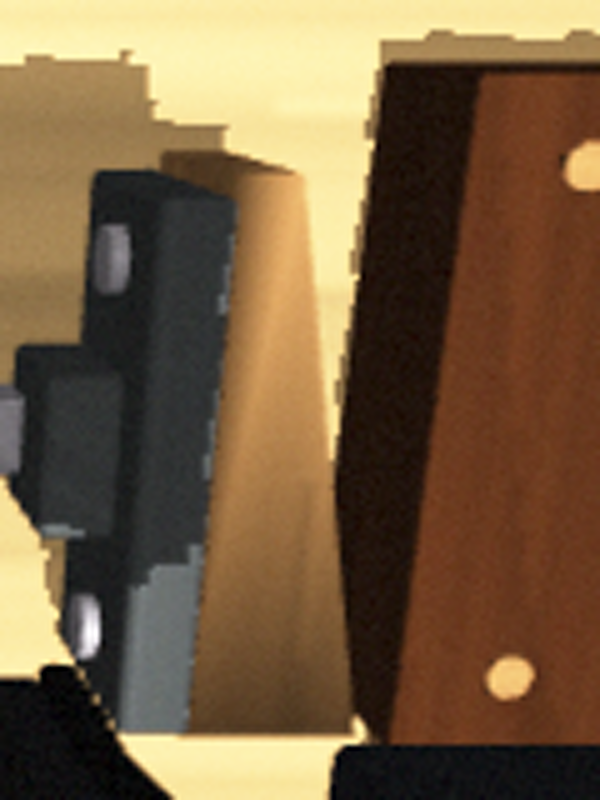

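```bash
python3 - <<'E'
from h import *
z=load('w6.npz');c=np.load('cramp.npz')
f=lambda u,v,h:np.round((onz(z,(u+.5)/5+320-.5,(v+.5)/5+90-.5,h)[:2]-c['t'])@c['R']*1e3,1)
print('panel',f(480,75,.056),f(390,740,.056));print('cheek',f(303,175,.058),f(353,733,.058))
print('wedge goal world', c['R']@[0,0]+c['t'])
from rig import bot
s=bot.read_state()
# look pose over wedge: wedge center (0.421,-0.158); 
print(go(s,[.46,-.13,.30],down(94.1)))
E
```

```text
panel [-14.   65.6] [-13.7 -51.1]
cheek [-41.3  50. ] [-21.4 -48.7]
wedge goal world [0.62001961 0.08150443]
[-175.1 -112.3  -53.4    0.     0.     0. ]
```

The gap now measures 17.5 mm (panel edge x -13.9, cheek mid -31.3). That is well under 22 mm, and the far end is only 7.5 mm against a 13 mm stroke, so no further notch is possible. Next I'll lift off and look at the wedge up close.

Call:
{"op": "jog_arm", "data": {
  "motion": [0, -50, 0, 0, 0, 0, 0, -100, 0, 0, 0, 0, -50, -112, -15, 0, 0, 0, -100, -112, -30, 0, 0, 0, -150, -112, -45, 0, 0, 0, -175, -112, -53, 0, 0, 0, -175, -112, -53, 0, 0, 0, -175, -112, -53, 0, 0, 0],
  "gripper": 1.0
}}

```text
time_s: 12.4
position: [0.461, -0.1301, 0.3]
tcp_rot: [[0.998, 0.002, -0.071], [0.071, -0.001, 0.998], [0.002, -1.0, -0.001]]
force: [0.7, -0.2, 0.4]
opening: 0.999
```

```bash
python3 -c "
from h import *
s=wrist('w7');print(s['time_s'],s['position'],s['force'],s['opening'])"
```

```text
12.4 [ 0.46096449 -0.13008251  0.29996979] [ 0.66232949 -0.21576563  0.35784064] 0.9991422851149697
```

View pics/w7.png

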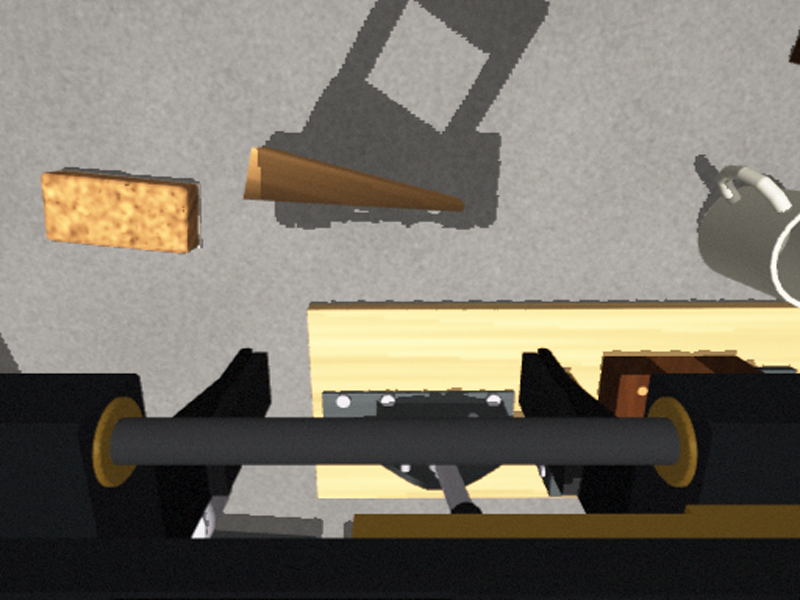

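```bash
python3 - <<'E'
from h import *
z=load('w7.npz');crop(z['p'],150,310,85,145,5,'pics/w7a.png')
E
```

```text
(no output)
```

View pics/w7a.png

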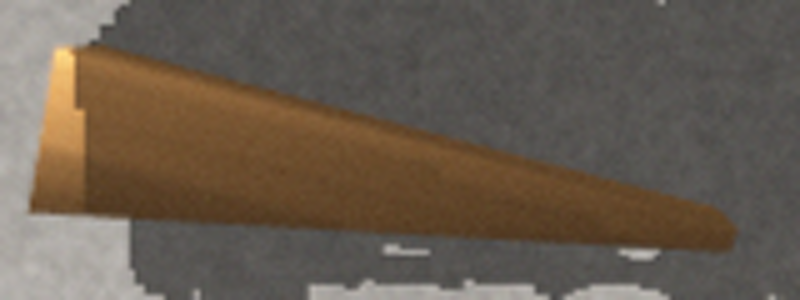

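```bash
python3 - <<'E'
from h import *
z=load('w7.npz')
f=lambda u,v,h:onz(z,(u+.5)/5+150-.5,(v+.5)/5+85-.5,h)[:2]
W=[f(736,251,.044),f(722,210,.044),f(57,50,.044),f(31,212,.044)]
al=[(.0825,.005),(.0825,.011),(-.0825,.011),(-.0825,-.028)]
tw,Rw,t2,e=fit2(al,W);print('wedge',np.degrees(tw),t2,np.round(e*1e3,1).tolist())
P=cloud(z)
d=P[85:145,150:310].reshape(-1,3);m=d[:,2]>.035;q=d[m];print(m.sum(),np.median(q[:,2]),q.min(0),q.max(0))
pts=(q[:,:2]*1e3).astype(np.float32);r=cv2.minAreaRect(pts);print(r)
hull=cv2.convexHull(pts)[:,0];print(cv2.approxPolyDP(hull.reshape(-1,1,2),5,True)[:,0].tolist())
E
```

```text
wedge 80.31789823223929 [ 0.42235692 -0.16153451] [[-1.7, -1.5], [1.8, 3.9], [-0.4, -1.2], [0.3, -1.2]]
2813 0.04332096990001599 [ 0.3819786  -0.24619685  0.03505933] [ 0.43586967 -0.07787048  0.43924553]
((408.7408142089844, -162.42205810546875), (52.5503044128418, 168.42129516601562), 0.9935319423675537)
[[434.6024169921875, -246.1968536376953], [433.6097106933594, -81.1048812866211], [427.6668701171875, -77.8704833984375], [381.9786071777344, -134.56471252441406], [398.513916015625, -239.87060546875]]
```

```bash
python3 - <<'E'
from h import *
from rig import bot
s=bot.read_state()
a=np.radians(80.3);R=np.array([[np.cos(a),-np.sin(a)],[np.sin(a),np.cos(a)]])
g=R@[-.062,-.00645]+[.4224,-.1615];print(g,s['joint_positions'].round(1))
print(go(s,[*g,.15],down(-4.0)),go(s,[*g,.034],down(-4.0)))
E
```

```text
[ 0.41831145 -0.22370037] [ -29.1   14.8   98.4    0.    66.7 -123.2]
[-4.960e+01  1.498e+02 -9.040e+01 -0.000e+00  9.810e+01  1.000e-01] [-4.980e+01  2.658e+02 -9.030e+01 -0.000e+00  9.810e+01  1.000e-01]
```

Call:
{"op": "jog_arm", "data": {
  "motion": [-5, 10, -9, 0, 10, 0, -10, 25, -18, 0, 20, 0, -15, 40, -27, 0, 30, 0, -20, 55, -36, 0, 40, 0, -25, 70, -45, 0, 50, 0, -30, 85, -54, 0, 60, 0, -35, 100, -63, 0, 70, 0, -40, 120, -72, 0, 80, 0, -45, 140, -81, 0, 90, 0, -50, 160, -90, 0, 98, 0, -50, 170, -90, 0, 98, 0, -50, 170, -90, 0, 98, 0]
}}

```text
time_s: 13.95
position: [0.4168, -0.2225, 0.1288]
tcp_rot: [[-0.066, -0.001, 0.998], [-0.998, 0.001, -0.066], [-0.001, -1.0, -0.001]]
force: [-0.1, 0.5, -0.0]
opening: 0.999
```

```bash
python3 -c "
from h import *
s=wrist('w8');print(s['time_s'],s['position'],s['force'],s['opening'],s['joint_positions'].round())"
```

```text
13.95 [ 0.41684693 -0.22246212  0.12884768] [-0.10110724  0.50137584 -0.02645329] 0.9991453401083834 [-42.  30. 110.   0.  41. -38.]
```

View pics/w8.png

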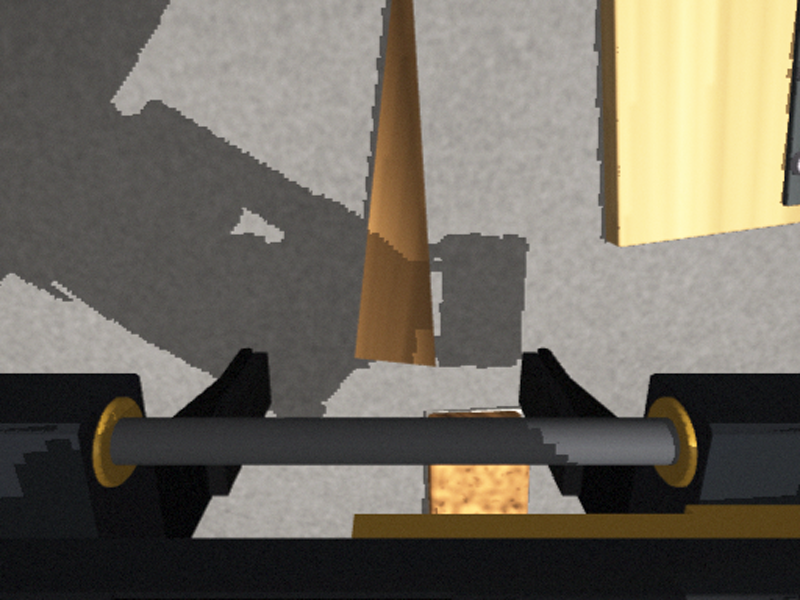

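```bash
python3 - <<'E'
from h import *
z=load('w8.npz');f=lambda u,v,h:onz(z,(u+.5)*.64-.5,(v+.5)*.64-.5,h)[:2]
print(f(357,359,.044),f(435,365,.044),f(388,0,.044),f(413,0,.044))
from rig import bot
print(go(bot.read_state(),[.4178,-.2237,.034],down(-4)))
E
```

```text
[ 0.39872356 -0.24099171] [ 0.43551277 -0.24652229] [ 0.4238819  -0.09053945] [ 0.43359018 -0.09117558]
[ 1.1 95.4  0.8  0.   0.2 -0. ]
```

Call:
{"op": "jog_arm", "data": {
  "motion": [1, 30, 0, 0, 0, 0, 1, 60, 0, 0, 0, 0, 1, 80, 0, 0, 0, 0, 1, 95, 0, 0, 0, 0, 1, 95, 0, 0, 0, 0]
}}

```text
time_s: 14.62
position: [0.4165, -0.2237, 0.0342]
tcp_rot: [[-0.067, -0.001, 0.998], [-0.998, 0.001, -0.067], [-0.001, -1.0, -0.001]]
force: [-0.2, 0.1, -0.2]
opening: 0.999
```

Call:
{"op": "jog_arm", "data": {
  "motion": [0, 0, 0, 0, 0, 0, 0, 0, 0, 0, 0, 0, 0, 0, 0, 0, 0, 0, 0, 0, 0, 0, 0, 0, 0, 0, 0, 0, 0, 0, 0, 0, 0, 0, 0, 0],
  "gripper": 0.2
}}

```text
time_s: 15.38
position: [0.4165, -0.2239, 0.0346]
tcp_rot: [[-0.068, 0.0, 0.998], [-0.998, -0.0, -0.068], [0.0, -1.0, 0.0]]
force: [-0.5, -0.2, -0.0]
opening: 0.411
```

```bash
python3 - <<'E'
from h import *
from rig import bot
s=bot.read_state();c=np.load('cramp.npz')
p=c['R']@[-.0353,.1445]+c['t'];print(p)
print(go(s,[*p,.135],down(-80.0)))
E
```

```text
[0.47855989 0.03551   ]
[-263.1 -100.4   44.2   -0.    76.1   -0. ]
```

Call:
{"op": "jog_arm", "data": {
  "motion": [0, -40, 0, 0, 0, 0, 0, -80, 0, 0, 0, 0, 0, -100, 0, 0, 0, 0, -33, -100, 5, 0, 9.5, 0, -66, -100, 11, 0, 19, 0, -99, -100, 16, 0, 28.5, 0, -132, -100, 22, 0, 38, 0, -165, -100, 28, 0, 47.5, 0, -198, -100, 33, 0, 57, 0, -231, -100, 39, 0, 66.5, 0, -263, -100, 44, 0, 76, 0, -263, -100, 44, 0, 76, 0, -263, -100, 44, 0, 76, 0]
}}

```text
time_s: 17.0
position: [0.4778, 0.0353, 0.1343]
tcp_rot: [[-0.984, -0.001, 0.177], [-0.177, -0.0, -0.984], [0.001, -1.0, -0.0]]
force: [-0.0, -0.1, -1.5]
opening: 0.409
```

```bash
python3 - <<'E'
from h import *
from rig import bot
s=wrist('w9');print(s['time_s'],s['position'],s['force'],s['opening'])
p,d=bot.capture('top');c=bot.get_calibration('top');np.savez('top1.npz',p=p,d=d,mtx=c['mtx'],pose=c['pose'])
crop(p,150,330,110,235,4,'pics/top1c.png')
E
```

```text
17.0 [0.47777182 0.03528309 0.13430433] [-0.00331251 -0.11249594 -1.49449227] 0.4094384802301715
```

View pics/w9.png

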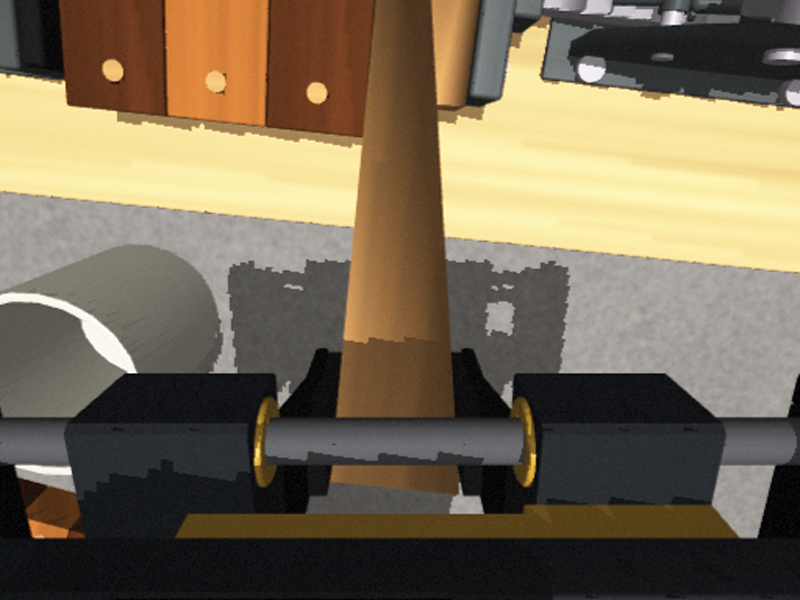

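View pics/top1c.png

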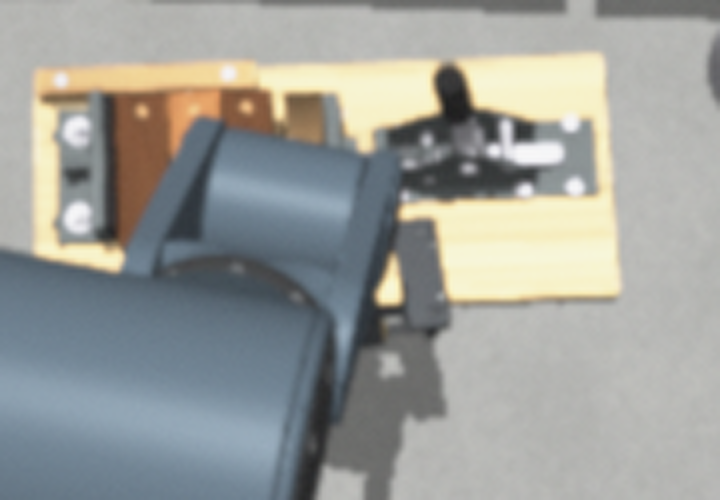

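```bash
python3 - <<'E'
from h import *
z=load('w9.npz');c=np.load('cramp.npz')
f=lambda u,v,h:np.round((onz(z,(u+.5)*.64-.5,(v+.5)*.64-.5,h)[:2]-c['t'])@c['R']*1e3,1)
for p in [(377,2),(356,200),(344,338),(334,475),(432,2),(444,200),(452,338),(457,488)]: print(p,f(*p,.1443))
print('panel',f(364,136,.056),f(375,20,.056),f(67,105,.056),'cheek corner',f(438,107,.058),f(468,107,.058))
E
```

```text
(377, 2) [-19.4  36.5]
(356, 200) [-18.3  80.9]
(344, 338) [-18.1 118. ]
(334, 475) [-18.4 161.5]
(432, 2) [-31.7  35.2]
(444, 200) [-40.1  78.6]
(452, 338) [-47.1 115. ]
(457, 488) [-55.1 162.2]
panel [-14.   65.7] [-14.5  23.1] [104.7  66.1] cheek corner [-42.3  51.7] [-54.1  50.5]
```

Wedge straight side is at x -18.3, parallel to the panel edge (-14). The sloping side clears the cheek by about 7 mm. I'll lower it into the gap's open end.

Call:
{"op": "jog_arm", "data": {
  "motion": [0, 20, 0, 0, 0, 0, 0, 40, 0, 0, 0, 0, 0, 58, 0, 0, 0, 0, 0, 70, 0, 0, 0, 0, 0, 78, 0, 0, 0, 0, 0, 78, 0, 0, 0, 0, 0, 78, 0, 0, 0, 0]
}}

```text
time_s: 17.98
position: [0.4786, 0.0354, 0.0569]
tcp_rot: [[-0.985, 0.001, 0.175], [-0.175, -0.0, -0.985], [-0.001, -1.0, 0.0]]
force: [0.1, -0.5, -1.7]
opening: 0.409
```

```bash
python3 -c "
from h import *
s=wrist('w10');print(s['time_s'],s['position'],s['force'],s['opening'])
c=np.load('cramp.npz')
print(s['tcp_rot'].T@np.r_[c['R']@[0,-1],0])"
```

```text
17.975 [0.4785767  0.0353981  0.05691542] [ 0.12606785 -0.51910031 -1.71334452] 0.4088778449597177
[-9.94874708e-01  7.62039988e-04  1.01112485e-01]
```

View pics/w10.png

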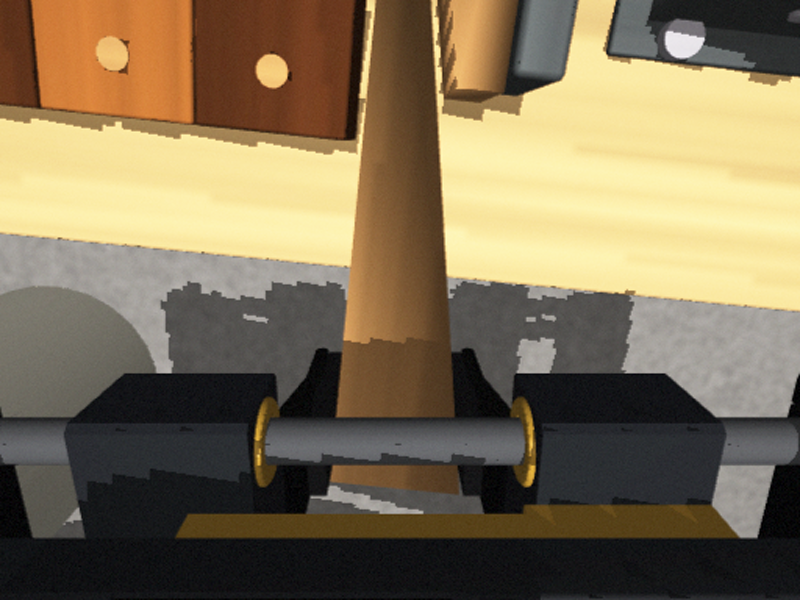

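Call:
{"op": "jog_arm", "data": {
  "motion": [-5, 2, 0, 0, 0, 0, -12, 3, 0, 0, 0, 0, -20, 3, 0.5, 0, 0, 0, -28, 3, 0.5, 0, 0, 0, -36, 3, 1, 0, 0, 0, -45, 3, 1, 0, 0, 0, -45, 3, 1, 0, 0, 0]
}}

```text
time_s: 18.9
position: [0.524, 0.0425, 0.0536]
tcp_rot: [[-0.984, 0.002, 0.176], [-0.176, -0.0, -0.984], [-0.002, -1.0, 0.0]]
force: [0.2, 0.5, -0.6]
opening: 0.41
```

```bash
python3 -c "
from h import *
s=wrist('w11');print(s['time_s'],s['position'],s['force'],s['opening'])"
```

```text
18.9 [0.52398563 0.0424922  0.05358145] [ 0.21962072  0.49022157 -0.58588   ] 0.4103509968173517
```

View pics/w11.png

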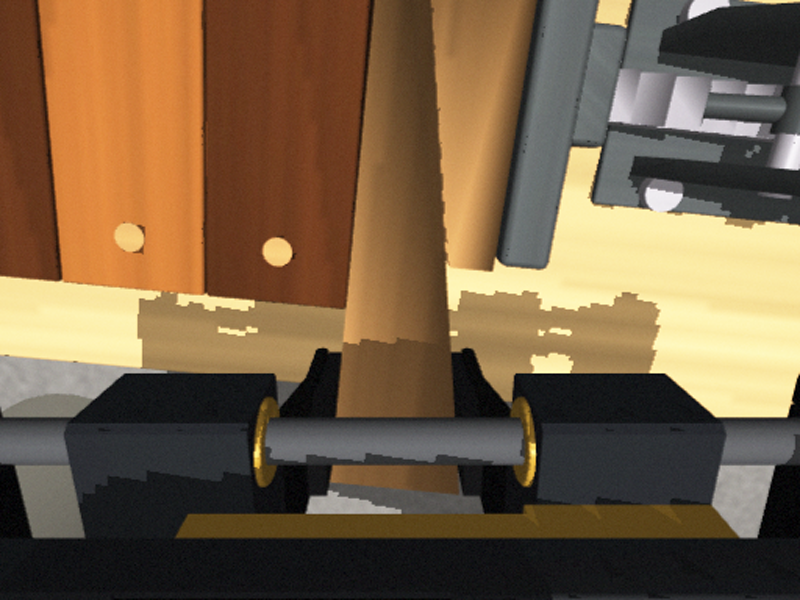

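Call:
{"op": "jog_arm", "data": {
  "motion": [-4, 0.5, 0.3, 0, 0, 0, -8, 1, 0.6, 0, 0, 0, -11, 1, 0.8, 0, 0, 0, -11, 1, 0.8, 0, 0, 0]
}}

```text
time_s: 19.45
position: [0.5334, 0.0436, 0.0526]
tcp_rot: [[-0.984, -0.001, 0.175], [-0.175, 0.0, -0.984], [0.001, -1.0, -0.0]]
force: [-2.1, 0.2, 2.8]
opening: 0.412
```

Call:
{"op": "jog_arm", "data": {
  "motion": [0, 0, 0, 0, 0, 0, 0, 0, 0, 0, 0, 0, 0, 0, 0, 0, 0, 0, 0, 0, 0, 0, 0, 0],
  "gripper": 0.7
}}

```text
time_s: 19.95
position: [0.534, 0.0435, 0.0525]
tcp_rot: [[-0.985, 0.001, 0.175], [-0.175, 0.0, -0.985], [-0.001, -1.0, 0.0]]
force: [0.6, 0.4, 1.0]
opening: 0.685
```

Call:
{"op": "jog_arm", "data": {
  "motion": [0, -20, 0, 0, 0, 0, 0, -50, 0, 0, 0, 0, 0, -80, 0, 0, 0, 0, 30, -90, 0, 0, 0, 0, 60, -90, 0, 0, 5.8, 0, 60, -90, 0, 0, 5.8, 0]
}}

```text
time_s: 20.7
position: [0.4721, 0.0332, 0.1426]
tcp_rot: [[-0.997, -0.003, 0.074], [-0.074, 0.001, -0.997], [0.003, -1.0, -0.001]]
force: [0.3, 0.1, 0.2]
opening: 0.696
```

```bash
python3 -c "
from h import *
s=wrist('w12');print(s['time_s'],s['position'],s['force'],s['opening'])"
```

```text
20.7 [0.47210795 0.03322064 0.14261845] [0.2598632  0.14815983 0.19692894] 0.6961873183246585
```

View pics/w12.png

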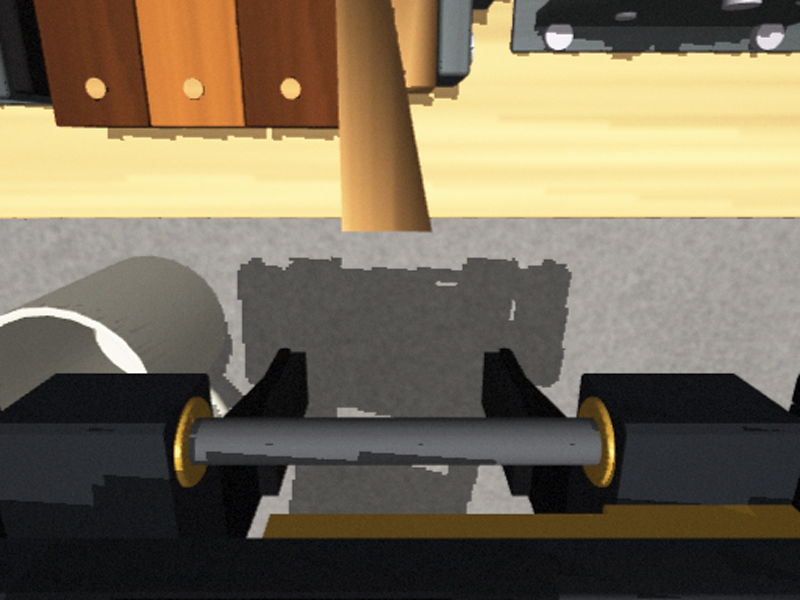

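Wedge stands in the gap with its straight side along the panel. The butt corners are at (343,231) and (431,231) px. Next I'll work out the push.

```bash
python3 - <<'E'
from h import *
from rig import bot
z=load('w12.npz');c=np.load('cramp.npz');s=bot.read_state()
f=lambda u,v,h:np.round((onz(z,(u+.5)*.64-.5,(v+.5)*.64-.5,h)[:2]-c['t'])@c['R']*1e3,1)
a,b=f(343,231,.062),f(431,231,.062);print('butt',a,b,'straight',f(341,130,.062),'panel',f(338,126,.056),'cheek',f(405,92,.058))
print('tcp cramp',(s['position'][:2]-c['t'])@c['R']*1e3)
m=(a+b)/2
p=c['R']@(np.array([m[0],m[1]+9.5+12])/1e3)+c['t'];print(go(s,[*p,.049],down(-85.8)))
E
```

```text
butt [-14.  109.1] [-51.9 109.1] straight [-14.4  67.6] panel [-12.6  65.9] cheek [-40.4  52.8]
tcp cramp [-37.53644861 148.77321376]
[-18.1  93.8  -4.6  -0.    0.1  -0. ]
```

Call:
{"op": "jog_arm", "data": {
  "motion": [0, 20, -5, 0, 0, 0, 0, 50, -5, 0, 0, 0, 0, 80, -5, 0, 0, 0, 0, 94, -5, 0, 0, 0, -9, 94, -5, 0, 0, 0, -18, 94, -5, 0, 0, 0, -18, 94, -5, 0, 0, 0],
  "gripper": 0
}}

```text
time_s: 21.62
position: [0.4947, 0.0391, 0.0496]
tcp_rot: [[-0.997, 0.004, 0.075], [-0.075, -0.001, -0.997], [-0.004, -1.0, 0.001]]
force: [-0.1, 0.4, 0.5]
opening: 0.032
```

Call:
{"op": "jog_arm", "data": {
  "motion": [-3, 0, 0, 0, 0, 0, -6, 0, 0, 0, 0, 0, -9, 0, 0, 0, 0, 0, -12, 0, 0, 0, 0, 0]
}}

```text
time_s: 22.12
position: [0.5031, 0.0403, 0.0485]
tcp_rot: [[-0.997, -0.003, 0.075], [-0.075, 0.0, -0.997], [0.003, -1.0, -0.0]]
force: [-2.6, -0.9, 1.2]
opening: 0.007
```

Call:
{"op": "jog_arm", "data": {
  "motion": [-2, 0, 0, 0, 0, 0, -4, 0, 0, 0, 0, 0, -4, 0, 0, 0, 0, 0]
}}

```text
time_s: 22.5
position: [0.5055, 0.0409, 0.0482]
tcp_rot: [[-0.997, -0.006, 0.075], [-0.075, 0.001, -0.997], [0.006, -1.0, -0.001]]
force: [-5.4, -0.3, 3.1]
opening: 0.004
```

Call:
{"op": "jog_arm", "data": {
  "motion": [-3, -0.5, 0, 0, 0, 0, -6, -1, 0, 0, 0, 0, -6, -1, 0, 0, 0, 0]
}}

```text
time_s: 22.88
position: [0.5087, 0.0416, 0.0485]
tcp_rot: [[-0.997, -0.012, 0.075], [-0.075, 0.001, -0.997], [0.012, -1.0, -0.002]]
force: [-8.8, 0.2, 1.5]
opening: 0.002
```

Call:
{"op": "jog_arm", "data": {
  "motion": [-3, -0.5, 0, 0, 0, 0, -6, -1, 0, 0, 0, 0, -6, -1, 0, 0, 0, 0]
}}

```text
time_s: 23.25
position: [0.5116, 0.0423, 0.0489]
tcp_rot: [[-0.997, -0.019, 0.076], [-0.076, 0.002, -0.997], [0.019, -1.0, -0.003]]
force: [-11.7, -1.6, 0.6]
opening: 0.001
```

Call:
{"op": "jog_arm", "data": {
  "motion": [-3, -0.3, 0, 0, 0, 1, -6, -0.5, 0, 0, 0, 1.5, -9, -0.5, 0, 0, 0, 2, -9, -0.5, 0, 0, 0, 2]
}}

```text
time_s: 23.75
position: [0.5157, 0.0433, 0.0481]
tcp_rot: [[-0.997, 0.005, 0.076], [-0.076, 0.005, -0.997], [-0.005, -1.0, -0.005]]
force: [-16.9, -3.4, 0.2]
opening: 0.006
```

Call:
{"op": "jog_arm", "data": {
  "motion": [-4, 0, 0, 0, 0, 0.2, -8, 0, 0, 0, 0, 0.5, -8, 0, 0, 0, 0, 0.5]
}}

```text
time_s: 24.12
position: [0.5192, 0.0442, 0.0481]
tcp_rot: [[-0.997, 0.004, 0.077], [-0.077, 0.007, -0.997], [-0.005, -1.0, -0.006]]
force: [-24.1, -5.0, 5.3]
opening: 0.004
```

Call:
{"op": "jog_arm", "data": {
  "motion": [-4, -0.3, 0, 0, 0, 0.2, -6, -0.5, 0, 0, 0, 0.4, -6, -0.5, 0, 0, 0, 0.4, -6, -0.5, 0, 0, 0, 0.4]
}}

```text
time_s: 24.62
position: [0.5218, 0.0448, 0.0481]
tcp_rot: [[-0.997, 0.004, 0.078], [-0.078, 0.008, -0.997], [-0.004, -1.0, -0.007]]
force: [-27.3, -5.8, 6.1]
opening: 0.008
```

Call:
{"op": "jog_arm", "data": {
  "motion": [10, 0, 0, 0, 0, 0, 20, 0, 0, 0, 0, -1, 35, 0, 0, 0, 0, -2, 50, 0, 0, 0, 0, -2.5, 70, 0, 0, 0, 0, -2.5, 80, -40, 0, 0, 0, -2.5, 80, -100, 0, 0, 0, -2.5, 80, -120, 0, 0, 0, -2.5, 80, -120, 0, 0, 0, -2.5]
}}

```text
time_s: 25.75
position: [0.4585, 0.0365, 0.1697]
tcp_rot: [[-0.997, 0.013, 0.075], [-0.075, -0.0, -0.997], [-0.012, -1.0, 0.001]]
force: [0.4, 0.3, -0.4]
opening: 0.005
```

```bash
python3 -c "
from h import *
s=wrist('w13');print(s['time_s'],s['position'],s['force'],s['opening'])"
```

```text
25.75 [0.4584969  0.03645503 0.16965302] [ 0.39362851  0.34185121 -0.40885684] 0.004660077502791486
```

View pics/w13.png

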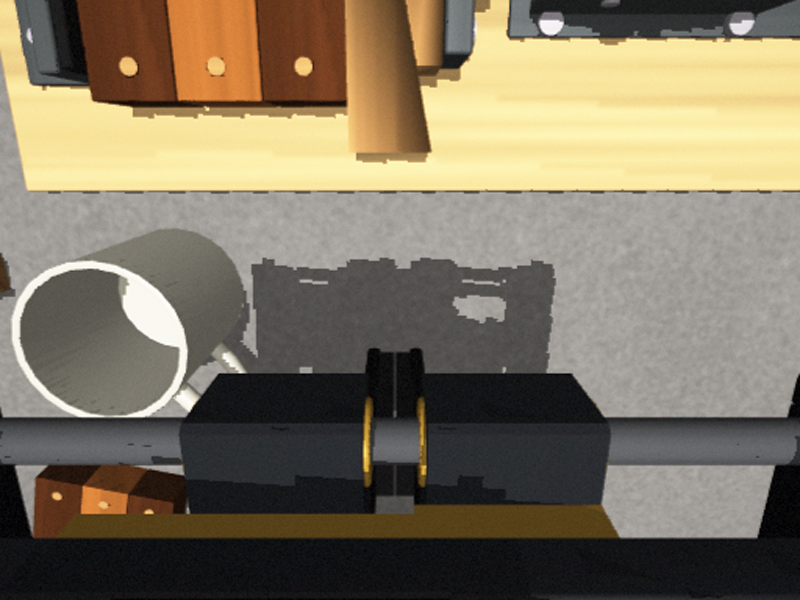

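Call:
{"op": "jog_arm", "data": {
  "motion": [0, -40, 0, 0, 0, 0, 0, -90, 0, 0, 0, 0, 0, -140, 10, 0, 0, 0, 20, -180, 30, 0, 0, 0, 30, -200, 80, 0, 0, 0, 30, -200, 130, 0, 0, 0, 30, -200, 180, 0, 0, 0, 30, -200, 230, 0, 0, 0, 30, -200, 270, 0, 0, 0, 30, -200, 270, 0, 0, 0, 30, -200, 270, 0, 0, 0]
}}

```text
time_s: 27.18
position: [0.4457, -0.2343, 0.3659]
tcp_rot: [[-0.997, 0.004, 0.074], [-0.074, 0.003, -0.997], [-0.004, -1.0, -0.003]]
force: [-0.3, 0.5, -0.0]
opening: 0.004
```

```bash
python3 - <<'E'
from h import *
from rig import bot
z=load('w13.npz');c=np.load('cramp.npz')
f=lambda u,v,h:np.round((onz(z,(u+.5)*.64-.5,(v+.5)*.64-.5,h)[:2]-c['t'])@c['R']*1e3,1)
print('butt',f(349,152,.062),f(430,152,.062),'straight',f(347,60,.062),'panel',f(346,101,.056))
p,d=bot.capture('top');cc=bot.get_calibration('top');np.savez('top2.npz',p=p,d=d,mtx=cc['mtx'],pose=cc['pose'])
crop(p,150,330,110,235,4,'pics/top2c.png');cv2.imwrite('pics/top2.png',cv2.resize(p[:,:,::-1],(800,600)))
p,d=bot.capture('scene');crop(p,160,320,160,280,5,'pics/sc2.png')
print(bot.read_state()['time_s'])
E
```

```text
butt [-11.   88.7] [-48.7  88.7] straight [-11.   49.3] panel [-9.6 65.9]
27.275
```

View pics/top2c.png

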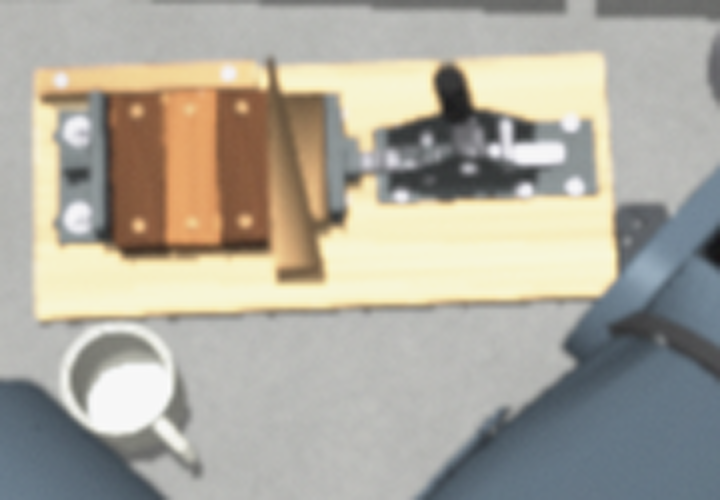

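View pics/sc2.png

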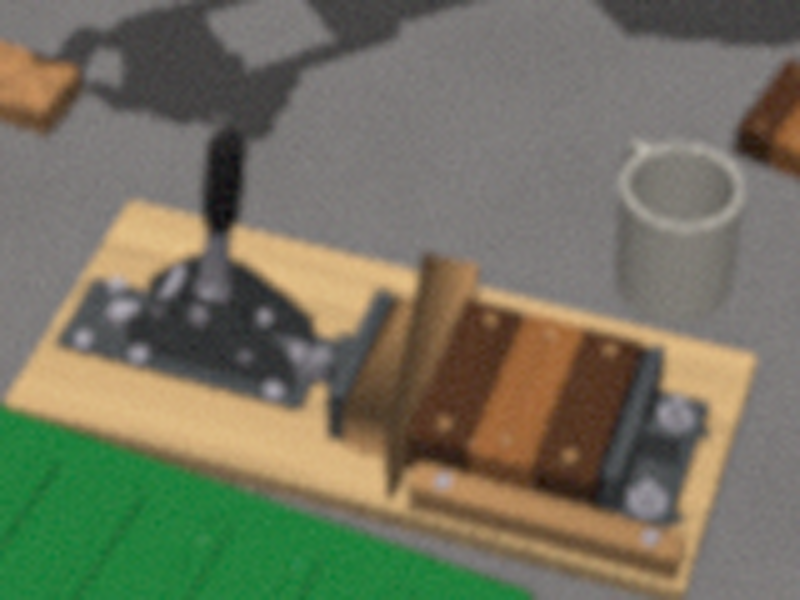

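View pics/top2.png

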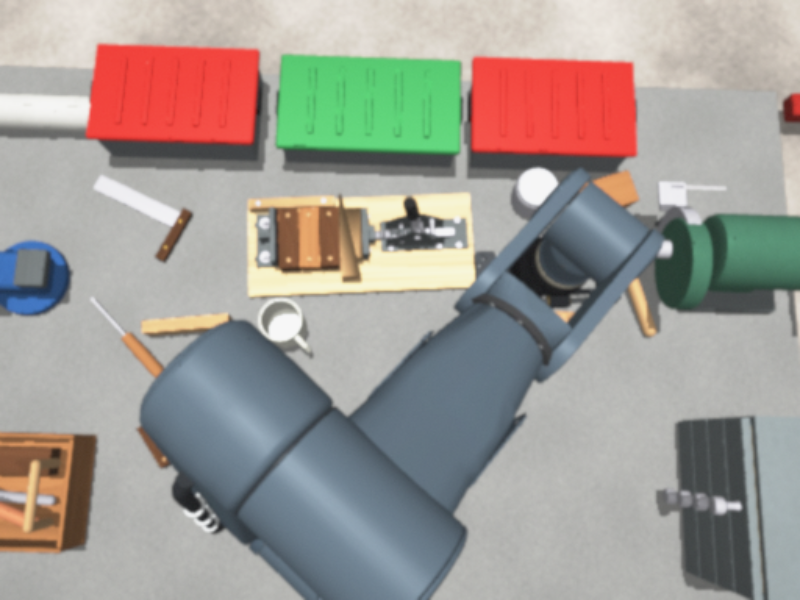

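```bash
python3 -c "
from rig import bot
print(bot.hand_in())"
```

```text
the job is handed in; nothing more can be done
None
```

The panel is clamped, with the wedge jammed between jaw and panel. I handed the job in at about 27 s; the hand-in reports no verdict.

**Lever:** I gave it three full strokes, each to its stop (about 15–17 N there) and back to rest. The gap was about 46 mm at the start and 17.5 mm after the three notches. That is below the 22–24 mm limit, so I judged the jaw done by measurement. I did not make a fourth stroke to prove it.

**Wedge:** I lowered it thin end first into the open side, straight side to the panel. I then let go and drove it by the butt with shut fingers until the push reached 27–28 N.

**Last checks:**
- The butt had gone in about 20 mm, from y 109 to y 89.
- The panel had moved about 3 mm into the tail pad, as expected when it is tight.
- The straight side lies along the panel, and the sloping side meets the cheek to within about 1 mm.
- The lever is at rest and the mug is where it was. The arm is clear and its force reads zero.
- The arm hid some of the other bench items, such as the cork block, in the last top view. I did not re-measure them, but the arm felt no contact on the way out.
- The push also carried about 6 N upward and 6 N sideways on the tool at the end. My position readings agree to about 2 mm.

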